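# Hold a bush in the trigger clamp

## Robot

A 6-joint arm with a two-finger parallel gripper is mounted at the origin on a cart in front of the work surface, level with it; the furniture and walls round the work are solid. World frame = base frame: x ahead of the robot, y to its left, z up, the work surface at z = 0. Lengths are in mm, angles in rad, forces in N, time in s.
With the tool pointing down it reaches from about 425 to 950 mm from the base axis. Payload 3.5 kg.
Tool frame: the origin (TCP) lies at the very end of the fingers, on their centre line; the grasp point (between the pads) lies behind it (bot.grip_point_offset is the z of the grasp point in the tool frame, in mm); z points along the fingers, y is the direction in which the jaws open and shut (so a half turn about z gives the same grasp; the last joint's range is limited). The gripper opens to 85 mm and grips with 20 to 120 N. Pads are 22 mm wide; open, the fingers measure 114 mm over their backs; the gripper's body (76 mm by 85 mm) begins 54 mm behind the grasp point. The pads swing forward as they close: fully open they stand 13 mm farther back than shut.
Start: joints at [-1.479, 0.286, 1.577, -0, 1.279, -0.15], TCP at [161.654, -655.343, 231.325] pointing down, gripper open.
Joint ranges: [-2.77, 2.77], [-0.9, 2.22], [0.21, 2.48], [-1.53, 4.67], [0.24, 2.81], [-2.84, 2.84]. Speed limits (rad/s): [2.79, 2.79, 3.14, 3.14, 3.14, 3.14].

## Interface

Orientations are given as a 3x3 rotation matrix whose columns are the frame's x, y, z axes.
In Python, from cell import bot gives the robot as it stands. The module is installed in compiled form; this text tells all that it offers.
- The arm moves only by the shell command python3 -m inch 'ROWS' [FORCE]. ROWS is JSON, one flat list of numbers, 7 for each row, row after row: the shift along the tool's x, y, z in units of 30 mm (1.0 is 30 mm), then the turn, a rotation vector about the tool's x, y, z in units of 6 degrees (1.0 is 6 degrees), then the opening, from 0 (shut) to 1 (fully open). A call has 1 to 8 rows; each row shifts and turns the commanded pose from where the row before left it, along the tool's axes as they then stand; what a row does not reach is not made up. A row lasts 1/12 s, in which the tool goes at most 41.7 mm and 7.16 degrees, less where a joint would pass 70% of its speed; a pose out of reach is approached as far as the arm can. A call is refused whole if a number of a shift passes 1 or a number of a turn 1, either way. A call with a gripper value outside its range is refused whole. The fingers move at their own pace and stop on an object; FORCE is the grip in N (left out, the last holds). Time passes only in rows, so rows that do not move let the fingers close. It gives the time, the measured TCP pose, the force and the opening at its end, in the units of the state.
- bot.get_obs(): the state, without advancing time (a new reading comes with each control period).
- bot.camera(name): name is "side" or "top"; returns the picture (384x512x3 uint8, red, green, blue); there is no depth.
- bot.camera_params(name): a dict with "mtx" (3x3 intrinsics, pixels), "eye" and "rotation" of the camera in the world. Camera axes: x right, y down, z forward; pixel columns grow to the right and rows downward; lengths in mm; the calibration is good to about 2 mm. A picture is of the moment at which its call begins. camera_params takes no time and is no camera call.
- bot.job_done(): hands the job in, once; it reports no verdict.
The state is a dict: "clock": time; "joint_pos": joint angles; "qd": joint speeds; "joint_torque": joint torques, N m; "eef_pos": TCP position; "eef_rot": TCP orientation; "contact_force": force on the tool from outside, world axes, zero at the start; "wrist_torque": the same for the moment, N m; "width": opening from 0.0 (shut) to 1.0 (fully open).
Only numpy, scipy, OpenCV 4.12 (cv2) and the standard library are available. Lean on these libraries where they do the work, as an engineer would, in place of code of your own. Each camera call takes 0.05 s, during which the arm holds its last target.

## Task

Take the plain bush (the one without a flange) out of the tray and stand it on the bed of the bench clamp between the two jaws, let go of it, then pump the clamp's trigger until the sprung pad has pushed the bush home in the V of the fixed jaw and is itself pushed about half-way into its sleeve. Never drive the pad all the way in, that squeezes the bush out of round. Finish still holding the trigger squeezed like that, since the pressure falls off when it is let go, and leave everything else where it lies.

Things in the scene. Friction and masses are not known exactly. Their poses are not given: they have to be found in the camera images.
- bush: the plain bronze bush, a straight hollow cylinder 36 mm across and 31 mm high, standing upright in the tray (120 g). Origin: centre of its underside, z up.
- flanged_bush: a flanged bronze bush, 44 mm across its flange and 28 mm high, that stays in the tray. Origin: centre of its underside.
- tray: fixed low sheet-metal tray, 200 x 130 mm with 7 mm rim flanges, floor 3 mm thick, walls 22 mm high. The three parts in it lie in one row along its x axis (the long side), about 63 mm apart, each of them in any of the three places. Origin: centre of its underside.
- clamp: loose bench clamp standing on the worktop, 265 x 66 x 158 mm, 0.9 kg; it may slide a little while squeezed. Origin: on the worktop below the trigger's pivot (75 mm up); x points along the clamp from the trigger to the fixed jaw, z up. In x order: upright handle, trigger, moving jaw (34 mm wide, 46 mm high), bed, fixed jaw (43 mm high). Both sides of the bed are free.
- bed_seat (a point): point on the bed (46 mm wide, 10 mm above the worktop), 152 mm in front of the clamp's origin, where the centre of the bush's underside is when the bush is home in the fixed jaw's V (120 degrees, 30 mm wide, open towards the trigger). Set the bush down up to 15 mm short of it: the pad pushes it the rest of the way.
- grip_mid (a point): point midway between the handle's back and the resting trigger's front, 125 mm up. Handle (26 mm wide, x -30 to -14 mm, 158 mm high) and trigger (20 mm wide, leaning away from it) measure 64 mm along x at rest, 43 mm fully squeezed: squeeze the two together between the fingers from above, closing along x, 110 to 145 mm above the worktop. Pushing the trigger alone slides the clamp.
- trigger_front (a point): foremost point of the trigger, 125 mm above the worktop at rest, 50 mm above the pivot.
- pad_face (a point): centre of the pad's flat face (disc 26 mm across, facing the fixed jaw, 26 mm above the worktop); with the bush home, this face is 18 mm from the bush's axis.
- clamp_jaw (a joint): travel of the moving jaw and its toothed rod, m, 0 fully open to 0.062; it starts at 0 to 0.022, and the bush is home and touched when it reaches about 0.044. A light brake keeps it where it is (about 3 N); the trigger drives it, forwards only.
- clamp_trigger (a joint): trigger angle, rad: 0 at rest, 0.40 fully squeezed; a spring returns it. A squeeze takes 5 to 20 N at the fingers, up to the stop. Each full one moves the jaw 8 to 13 mm through a pawl on 5 mm teeth (up to 5 mm is lost until the pawl meets a tooth): make several full squeezes, letting the trigger right back between them, and a partial last one.
- clamp_pad (a joint): how far the sprung pad is pushed into its sleeve on the moving jaw, m: 0 out, 0.012 all the way in; spring 1.1 N per mm. A dark groove round its shank comes level with the sleeve's end at half travel (0.006). If the trigger is let go the pad springs back to about 0.0027.
- grease_tin: bystander: round tin, 67 mm across and 38 mm high, to be left alone.
- screwdriver: bystander: screwdriver, 214 mm long, lying, to be left alone.
- bolt: a cad-plated hexagon bolt, lying, 78 mm long with a 20 mm head, that stays in the tray. Origin: below its middle.
Things that resemble listed ones, but are neither listed nor needed, are in the scene too. What is shaped like the bush but blue, purple or red is not meant.

How it is judged:
By the outcome, as a careful person would: the job done as asked, in the order asked, and still so for the second after the job is handed in, while the arm keeps its last pose, push and grip.
It also fails if it takes over 58 s, if anything falls off the work surface, if the arm or the gripper's body presses on something with over 40 N, if the wrist force passes 120 N, or if a joint passes its speed limit or range.

## Working session

There is one attempt and no reset: what is moved stays moved. The work goes in short steps, Python scripts to look and compute and a shell command to move; the robot and the scene stay as the last step left them, time stands still between calls to the robot, and variables do not carry over. Pictures are saved under pics/ and viewed, and the job is handed in when it is done.

```bash
mkdir -p pics; ls
python3 - <<'E'
from cell import bot
import cv2
for n in("side","top"):
    im=bot.camera(n); cv2.imwrite(f"pics/{n}0.png",im[:,:,::-1]); p=bot.camera_params(n); print(n,p)
print(bot.get_obs(), bot.grip_point_offset)
E
```

```text
pics
side {'mtx': array([[457.34150247,   0.        , 250.95907039],
       [  0.        , 457.34150247, 192.36812829],
       [  0.        ,   0.        ,   1.        ]]), 'eye': array([ 459.32450934, 1046.00016009,  796.02973502]), 'rotation': array([[-0.9957737 , -0.0577323 ,  0.07142636],
       [-0.09138103,  0.54509399, -0.83337989],
       [ 0.00917886, -0.83638479, -0.5480659 ]])}
top {'mtx': array([[406.04244112,   0.        , 255.99373511],
       [  0.        , 406.04244112, 187.40312317],
       [  0.        ,   0.        ,   1.        ]]), 'eye': array([ 428.72143375,  -29.30636899, 1293.87158978]), 'rotation': array([[-0.01092977, -0.99429488,  0.10610482],
       [-0.9998092 ,  0.00914862, -0.01725894],
       [ 0.01618977, -0.10627321, -0.99420516]])}
{'clock': 0.1, 'joint_pos': array([-1.47900194e+00,  2.87134895e-01,  1.57806212e+00, -4.34285220e-05,
        1.27861651e+00, -1.49982894e-01]), 'qd': array([ 0.00045413, -0.00264517, -0.00302493, -0.00081166, -0.00220022,
       -0.00065676]), 'joint_torque': array([ 5.49028409e-04, -4.07297766e+01, -2.93696612e+01, -1.79453082e-04,
        3.43712010e-03,  1.30405024e-05]), 'eef_pos': array([ 161.58724889, -654.74244865,  230.02989019]), 'eef_rot': array([[ 9.70911007e-01,  2.39440509e-01, -2.44989959e-04],
       [ 2.39440457e-01, -9.70908540e-01,  2.20770642e-03],
       [ 2.90751504e-04, -2.20214697e-03, -9.99997533e-01]]), 'contact_force': array([ 0.36340949,  0.09071703, -0.59427933]), 'wrist_torque': array([-0.07737947,  0.02876555,  0.00701944]), 'width': 0.9997734729644323} -18.700000000000003
```

View pics/top0.png

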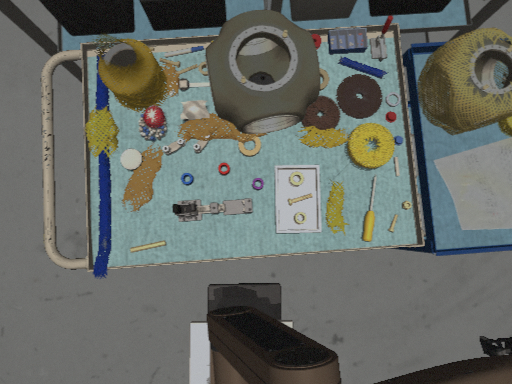

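View pics/side0.png

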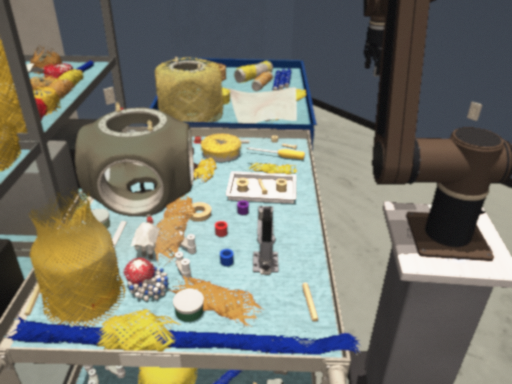

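The top view shows the clamp near px (212,208) and the tray near (297,200), with two round parts at (296,180) and (299,217) and the bolt between them. I'll zoom in.

Run:
```python
import cv2, numpy as np
t=cv2.imread("pics/top0.png"); s=cv2.imread("pics/side0.png")
a=cv2.resize(t[185:230,165:265],None,fx=8,fy=8,interpolation=cv2.INTER_CUBIC)
cv2.imwrite("pics/t_clamp.png",a)
b=cv2.resize(t[160:240,268:328],None,fx=7,fy=7,interpolation=cv2.INTER_CUBIC)
cv2.imwrite("pics/t_tray.png",b)
c=cv2.resize(s[165:280,215:305],None,fx=5,fy=5,interpolation=cv2.INTER_CUBIC)
cv2.imwrite("pics/s_cl.png",c)
```

```text
(no output)
```

View pics/t_clamp.png

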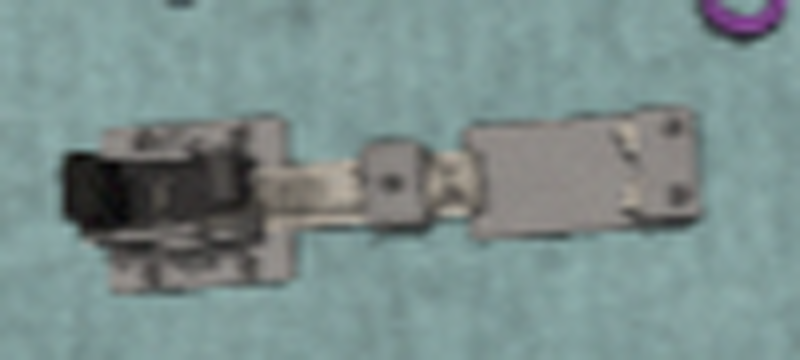

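View pics/t_tray.png

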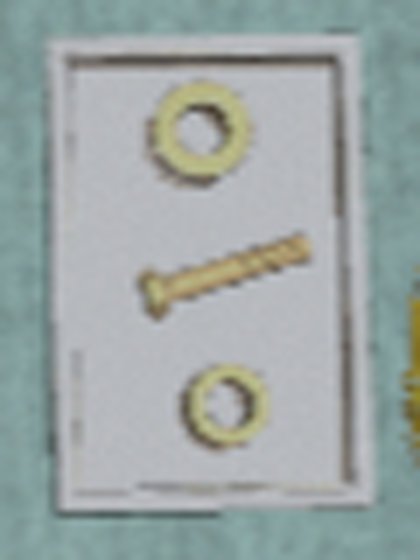

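View pics/s_cl.png

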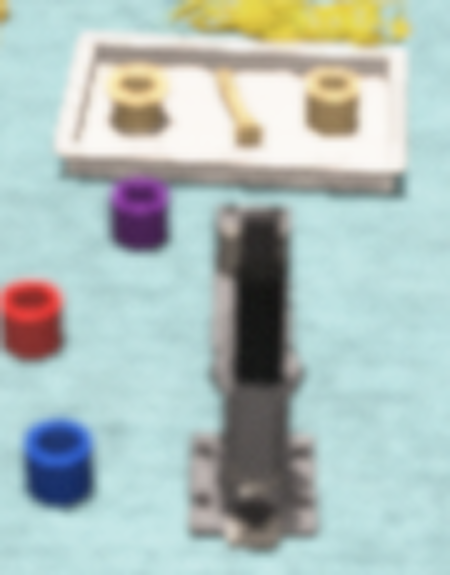

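```bash
cat > h.py <<'E'
import numpy as np, cv2
from cell import bot
def ray(n,u,v):
    p=bot.camera_params(n); d=p["rotation"]@np.linalg.inv(p["mtx"])@np.array([u,v,1.]); return p["eye"],d
def on(n,u,v,z):
    e,d=ray(n,u,v); return e+d*(z-e[2])/d[2]
def proj(n,P):
    p=bot.camera_params(n); q=p["mtx"]@(p["rotation"].T@(np.asarray(P,float)-p["eye"])); return q[:2]/q[2]
def tri(u1,u2):
    A=[];b=[]
    M=np.zeros((3,3));r=np.zeros(3);R=[]
    for n,u in (("top",u1),("side",u2)):
        e,d=ray(n,*u); d=d/np.linalg.norm(d);P=np.eye(3)-np.outer(d,d);M+=P;r+=P@e;R.append((P,e))
    x=np.linalg.solve(M,r); return x,[np.linalg.norm(P@(x-e)) for P,e in R]
E
python3 - <<'E'
from h import *
t=cv2.imread("pics/top0.png"); s=cv2.imread("pics/side0.png")
np.set_printoptions(precision=1,suppress=True)
for n,im,box,zs in (("top",t,(160,268,240,328),(34,31)),("side",s,(165,215,200,305),(34,31))):
    y0,x0,y1,x1=box; c=im[y0:y1,x0:x1]; f=8
    c=cv2.resize(c,None,fx=f,fy=f,interpolation=cv2.INTER_CUBIC)
    h=cv2.cvtColor(c,cv2.COLOR_BGR2HSV)
    m=cv2.inRange(h,(12,45,120 if n=="top" else 90),(38,255,255)); 
    cs,_=cv2.findContours(m,cv2.RETR_EXTERNAL,cv2.CHAIN_APPROX_NONE)
    for k in cs:
        if cv2.contourArea(k)<2000: continue
        x,y,w,hh=cv2.boundingRect(k); e=cv2.fitEllipse(k)
        g=lambda q:((q[0]+.5)/f-.5+x0,(q[1]+.5)/f-.5+y0)
        ctr=g(e[0]); print(n,cv2.contourArea(k)/64,"bbox",g((x,y)),w/f,hh/f,"ell",ctr,np.array(e[1])/f,"xy@34",on(n,*ctr,34)[:2])
g=lambda q:((q[0]+.5)/8-.5+165,(q[1]+.5)/8-.5+185)
for nm,q,z in (("fj",(640,112),43),("fj",(698,108),43),("fj",(698,218),43),("fj",(640,222),43),("bed",(470,128),10),("bed",(472,238),10),("bed",(628,232),10),("bed",(620,118),10),("mj",(364,145),46),("mj",(424,142),46),("mj",(424,226),46),("mj",(364,228),46),("hand",(68,153),158),("hand",(68,222),158),("handr",(118,222),158),("handr",(124,153),158),("basefl",(104,130),3),("basefl",(286,120),3),("basefl",(296,280),3),("basefl",(112,292),3)):
    print(nm,on("top",*g(q),z)[:2])
E
```

```text
top 97.140625 bbox (294.4375, 211.8125) 11.25 11.75 ell (300.0523872375488, 217.45185470581055) [11.  11.3] xy@34 [ 468.2 -186.8]
top 87.6796875 bbox (287.6875, 193.3125) 24.125 11.625 ell (296.6946334838867, 199.30340957641602) [ 5.1 31.8] xy@34 [ 524.7 -177.6]
top 140.625 bbox (289.0625, 171.4375) 14.25 13.5 ell (296.2641315460205, 178.10409927368164) [13.3 13.5] xy@34 [ 591.3 -177.7]
side 67.1875 bbox (257.3125, 177.3125) 9.875 16.75 ell (262.32505798339844, 186.8096523284912) [ 5.1 21. ] xy@34 [ 526.5 -147.7]
side 142.5703125 bbox (275.1875, 177.1875) 11.875 14.75 ell (281.00328826904297, 184.24270820617676) [11.8 16. ] xy@34 [ 469.4 -168.8]
side 149.1953125 bbox (236.0625, 176.1875) 12.0 15.375 ell (242.1006202697754, 183.63596153259277) [11.9 16.3] xy@34 [ 590.8 -159.5]
side 346.5859375 bbox (249.0625, 164.5625) 47.75 9.875 ell (275.0627670288086, 168.78676319122314) [ 9.6 49.9] xy@34 [ 492.4 -262.6]
fj [527.9 -15.3]
fj [529.2 -37.7]
fj [486.8 -37.3]
fj [485.5 -15. ]
bed [524.8  52.3]
bed [481.3  51.6]
bed [483.1  -9.9]
bed [528.2  -7. ]
mj [516.   90.7]
mj [516.9  67.7]
mj [484.6  67.7]
mj [484.1  90.7]
hand [506.3 183.1]
hand [482.3 182.8]
handr [482.1 165.5]
handr [506.2 163.6]
basefl [525.9 197.9]
basefl [529.2 125.8]
basefl [465.7 121.6]
basefl [461.8 194.1]
```

Bush axis is about (468.2, -186.8), and the side view agrees at x≈469. The widths come out at 35 mm plain and 43 mm flanged, which matches. The clamp axis runs along about (0.064, -0.998), with the seat near (505.5, -1).

First I move above the bush with the jaws closing across the tray, since the tray's end wall is too close to close them along its length.

```bash
cat >> h.py <<'E'
def plan(x,y,z,psi):
    o=bot.get_obs(); R=o["eef_rot"]; p=o["eef_pos"]
    c,s=np.cos(psi),np.sin(psi); T=np.array([[c,s,0],[s,-c,0],[0,0,-1.]])
    rv=cv2.Rodrigues(R.T@T)[0].ravel()
    print("t",round(o["clock"],2),"p",p.round(1),"w",round(o["width"],3),"F",o["contact_force"].round(1))
    d=np.array([x,y,z])-p
    print("turn units",(np.degrees(rv)/6).round(2),"shift cur",(R.T@d/30).round(2),"shift after turn",(T.T@d/30).round(2))
E
python3 -m inch '[0,0,0,0,0,0.8,1, 0,0,0,0,0,0.8,1, 0.75,-1,0,0,0,0,1, 0.75,-1,0,0,0,0,1, 0.75,-1,0,0,0,0,1, 0.75,-1,0,0,0,0,1, 0.75,-1,0,0,0,0,1, 0.75,-1,0,0,0,0,1]'
python3 -m inch '[0.75,-1,0,0,0,0,1, 0.75,-1,0,0,0,0,1, 0.75,-1,0.5,0,0,0,1, 0.75,-1,0.5,0,0,0,1, 0.75,-1,0.5,0,0,0,0.8, 0.75,-1,0.5,0,0,0,0.7, 0.5,-0.5,0.5,0,0,0,0.7, 0,0,0,0,0,0,0.7]'
python3 -c "
from h import *
plan(468.2,-186.8,70,0.073)"
```

```text
clock: 0.77
eef_pos: [283.4, -463.9, 230.7]
eef_rot: [[0.997, 0.074, -0.0], [0.074, -0.997, 0.001], [-0.0, -0.001, -1.0]]
contact_force: [-0.1, 0.8, 0.3]
width: 1.0
clock: 1.43
eef_pos: [417.8, -255.3, 152.4]
eef_rot: [[0.997, 0.079, -0.005], [0.079, -0.997, 0.006], [-0.004, -0.006, -1.0]]
contact_force: [-0.5, -0.3, 0.6]
width: 0.699
t 1.43 p [ 417.8 -255.3  152.4] w 0.699 F [-0.5 -0.3  0.6]
turn units [-0.06  0.04  0.06] shift cur [ 1.87 -2.13  2.75] shift after turn [ 1.84 -2.15  2.75]
```

```bash
python3 -m inch '[0.6,-0.7,0.3,0,0,0,0.7, 0.6,-0.7,0.5,0,0,0,0.7, 0.5,-0.6,0.8,0,0,0,0.7, 0.17,-0.15,0.8,0,0,0,0.7, 0,0,0.3,0,0,0,0.7, 0,0,0,0,0,0,0.7]'
python3 -c "
from h import *
plan(468.2,-186.8,8,0.073)
cv2.imwrite('pics/t1.png',cv2.resize(bot.camera('top')[150:250,220:340],None,fx=5,fy=5)[:,:,::-1])
s=bot.camera('side')
cv2.imwrite('pics/s1.png',cv2.resize(s[120:240,200:330],None,fx=5,fy=5)[:,:,::-1])"
```

```text
clock: 1.93
eef_pos: [467.3, -191.0, 72.8]
eef_rot: [[0.997, 0.075, -0.005], [0.075, -0.997, 0.003], [-0.005, -0.003, -1.0]]
contact_force: [-0.3, 0.3, -0.1]
width: 0.699
t 1.93 p [ 467.3 -191.    72.8] w 0.699 F [-0.3  0.3 -0.1]
turn units [-0.03  0.05  0.02] shift cur [ 0.05 -0.13  2.16] shift after turn [ 0.04 -0.14  2.16]
```

View pics/s1.png

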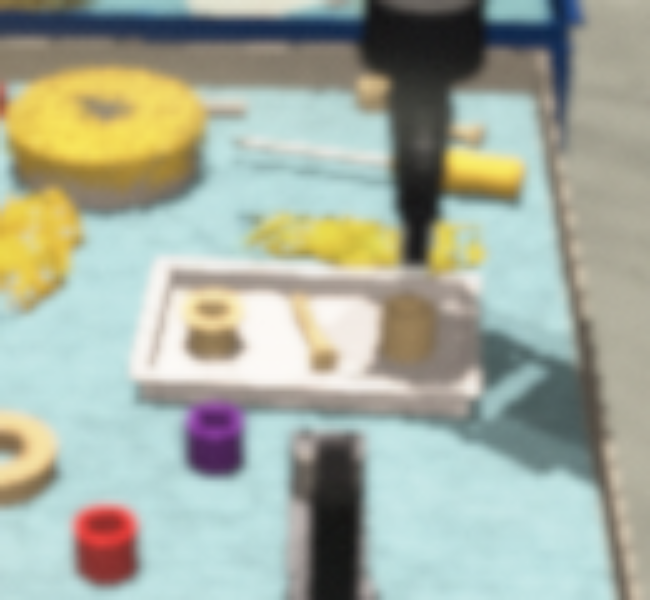

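The gripper is centred over the plain bush (view pixel ~(408,325)). Now down to TCP z≈8 and grip.

```bash
python3 -m inch '[0.05,-0.13,0.5,0,0,0,0.7, 0,0,0.8,0,0,0,0.7, 0,0,0.6,0,0,0,0.7, 0,0,0.2,0,0,0,0.7, 0,0,0,0,0,0,0.7, 0,0,0,0,0,0,0.7]'
python3 -c "
from h import *
plan(468.2,-186.8,8,0.073)"
```

```text
clock: 2.53
eef_pos: [471.2, -188.9, 13.7]
eef_rot: [[0.997, 0.073, 0.002], [0.073, -0.997, -0.001], [0.002, 0.001, -1.0]]
contact_force: [-0.7, 0.3, 0.6]
width: 0.699
t 2.53 p [ 471.2 -188.9   13.7] w 0.699 F [-0.7  0.3  0.6]
turn units [ 0.01 -0.02  0.  ] shift cur [-0.09 -0.08  0.19] shift after turn [-0.09 -0.08  0.19]
```

```bash
python3 -m inch '[-0.09,-0.08,0.18,0,0,0,0.6, 0,0,0,0,0,0,0.6, 0,0,0,0,0,0,0.5, 0,0,0,0,0,0,0.3, 0,0,0,0,0,0,0.3, 0,0,0,0,0,0,0.3, 0,0,0,0,0,0,0.3, 0,0,0,0,0,0,0.3]' 45
python3 -c "
from h import *
plan(468.2,-186.8,8,0.073)"
```

```text
clock: 3.2
eef_pos: [468.2, -185.9, 7.8]
eef_rot: [[0.997, 0.074, 0.001], [0.074, -0.997, -0.001], [0.001, 0.001, -1.0]]
contact_force: [-2.0, 0.4, 6.2]
width: 0.408
t 3.2 p [ 468.2 -185.9    7.8] w 0.408 F [-2.   0.4  6.2]
turn units [ 0.01 -0.01  0.01] shift cur [-0.    0.03 -0.01] shift after turn [-0.    0.03 -0.01]
```

```bash
python3 -m inch '[0,0,-0.5,0,0,0,0.3, 0,0,-1,0,0,0,0.3, 0,0,-1,0,0,0,0.3, 0,0,-0.5,0,0,0,0.3, 0,0,0,0,0,0,0.3]'
python3 -c "
from h import *
plan(505.1,6,100,0.064+1.571)
cv2.imwrite('pics/s2.png',cv2.resize(bot.camera('side')[100:240,200:330],None,fx=4,fy=4)[:,:,::-1])"
```

```text
clock: 3.62
eef_pos: [469.9, -186.9, 100.7]
eef_rot: [[0.997, 0.074, 0.007], [0.074, -0.997, -0.004], [0.006, 0.005, -1.0]]
contact_force: [0.4, -0.1, -0.5]
width: 0.407
t 3.62 p [ 469.9 -186.9  100.7] w 0.407 F [ 0.4 -0.1 -0.5]
turn units [ 8.00e-02 -1.00e-02 -1.49e+01] shift cur [ 1.65 -6.33  0.  ] shift after turn [6.34 1.58 0.02]
```

View pics/s2.png

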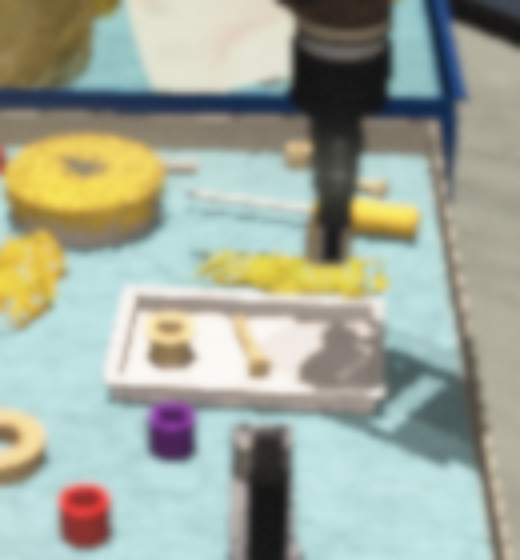

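The bush is out of the tray: its place at view pixel (340,350) is empty apart from shadow, and the opening reads 0.407. I'll carry it over and turn it.

```bash
python3 -m inch '[0.24,-0.9,0,0,0,0,0.3, 0.24,-0.9,0,0,0,0,0.3, 0.24,-0.9,0,0,0,0,0.3, 0.24,-0.9,0,0,0,0,0.3, 0.24,-0.9,0,0,0,0,0.3, 0.24,-0.9,0,0,0,0,0.3, 0.22,-0.93,0,0,0,0,0.3, 0,0,0,0,0,-1,0.3]'
python3 -m inch '[0,0,0,0,0,-1,0.3, 0,0,0,0,0,-1,0.3, 0,0,0,0,0,-1,0.3, 0,0,0,0,0,-1,0.3, 0,0,0,0,0,-1,0.3, 0,0,0,0,0,-1,0.3, 0,0,0,0,0,-1,0.3, 0,0,0,0,0,-1,0.3]'
python3 -m inch '[0,0,0,0,0,-1,0.3, 0,0,0,0,0,-1,0.3, 0,0,0,0,0,-1,0.3, 0,0,0,0,0,-1,0.3, 0,0,0,0,0,-1,0.3, 0,0,0,0,0,-0.9,0.3, 0,0,0,0,0,0,0.3, 0,0,0,0,0,0,0.3]'
python3 -c "
from h import *
plan(505.1,6,50,0.064+1.571)
cv2.imwrite('pics/t3.png',cv2.resize(bot.camera('top')[160:240,160:270],None,fx=7,fy=7,interpolation=2)[:,:,::-1])
cv2.imwrite('pics/s3.png',cv2.resize(bot.camera('side')[150:290,200:330],None,fx=4,fy=4,interpolation=2)[:,:,::-1])"
```

```text
clock: 4.33
eef_pos: [501.3, 11.7, 94.0]
eef_rot: [[0.983, 0.183, -0.005], [0.183, -0.983, 0.003], [-0.004, -0.003, -1.0]]
contact_force: [0.4, 0.4, -1.5]
width: 0.408
clock: 5.0
eef_pos: [501.2, 7.9, 94.0]
eef_rot: [[0.522, 0.853, -0.005], [0.853, -0.522, 0.001], [-0.002, -0.005, -1.0]]
contact_force: [-0.4, -0.3, -0.7]
width: 0.41
clock: 5.67
eef_pos: [501.7, 7.8, 94.7]
eef_rot: [[-0.061, 0.998, -0.004], [0.998, 0.061, 0.001], [0.001, -0.004, -1.0]]
contact_force: [-0.2, -0.0, -1.1]
width: 0.405
t 5.67 p [501.7   7.8  94.7] w 0.405 F [-0.2 -0.  -1.1]
turn units [-0.04 -0.01 -0.03] shift cur [-0.07  0.12  1.49] shift after turn [-0.07  0.11  1.49]
```

View pics/t3.png

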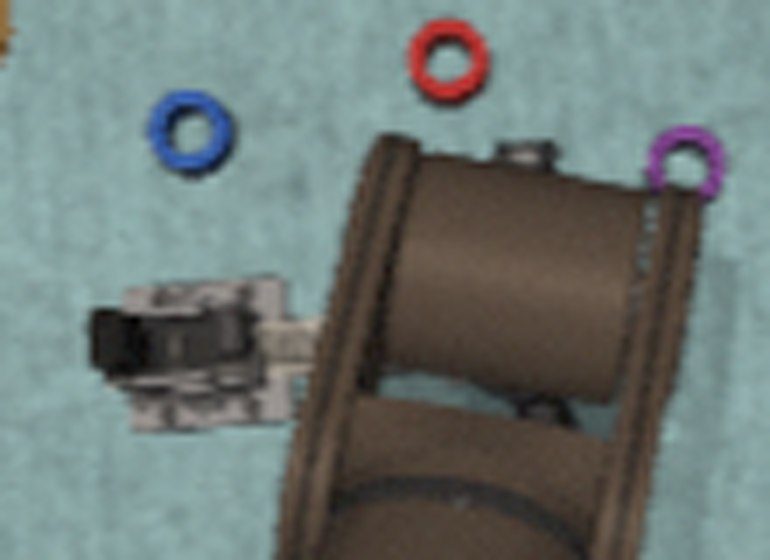

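View pics/s3.png

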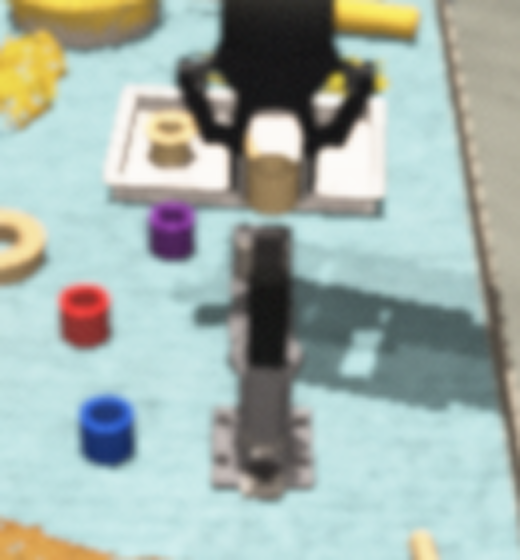

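The bush hangs upright in the jaws at side crop (272,180). I'll check the side projections of the clamp axis against the bush.

Run:
```python
from h import *
s=lambda q:(np.array(q)-(200,150)+.5)*4-.5
print("held bush ctr",s(proj('side',(501.7,7.8,107))), "fj",s(proj('side',(507.3,-26.3,43))),s(proj('side',(507.3-21.5,-38,43))),s(proj('side',(507.3+21.5,-38,43))),"hand",s(proj('side',(494.3,174,158))))
```

```text
held bush ctr [273.39504161 182.61773744] fj [265.81820622 230.40034994] [296.64114853 222.90066909] [237.13519307 219.34225172] hand [271.46517418 266.43007686]
```

```bash
python3 -m inch '[-0.07,0.14,0.5,0,0,0,0.3, 0,0,0.6,0,0,0,0.3, 0,0,0.6,0,0,0,0.3, 0,0,0.4,0,0,0,0.3, 0,0,0.1,0,0,0,0.3, 0,0,0,0,0,0,0.3, 0,0,0,0,0,0,0.3]'
python3 -c "
from h import *
plan(506,6,15,0.064+1.571)"
```

```text
clock: 6.35
eef_pos: [506.5, 6.4, 30.1]
eef_rot: [[-0.063, 0.998, -0.002], [0.998, 0.063, 0.001], [0.001, -0.002, -1.0]]
contact_force: [0.0, 3.3, -3.6]
width: 0.407
t 6.35 p [506.5   6.4  30.1] w 0.407 F [ 0.   3.3 -3.6]
turn units [-0.02 -0.01 -0.01] shift cur [-0.01 -0.02  0.5 ] shift after turn [-0.01 -0.02  0.5 ]
```

```bash
python3 -m inch '[0,0,0,0,0,0,0.3, 0,0,0,0,0,0,0.3]'
python3 -c "
from h import *
plan(506,6,15,0.064+1.571)
print(bot.get_obs()['wrist_torque'])
cv2.imwrite('pics/t4.png',cv2.resize(bot.camera('top')[160:240,160:270],None,fx=7,fy=7,interpolation=2)[:,:,::-1])
cv2.imwrite('pics/s4.png',cv2.resize(bot.camera('side')[180:290,220:310],None,fx=6,fy=5,interpolation=2)[:,:,::-1])"
```

```text
clock: 6.52
eef_pos: [506.6, 6.1, 30.6]
eef_rot: [[-0.063, 0.998, -0.002], [0.998, 0.063, 0.001], [0.001, -0.002, -1.0]]
contact_force: [-1.1, 3.7, -3.7]
width: 0.4
t 6.52 p [506.6   6.1  30.6] w 0.4 F [-1.1  3.7 -3.7]
turn units [-0.02 -0.01 -0.01] shift cur [-0.   -0.02  0.52] shift after turn [-0.   -0.02  0.52]
[ 0.64295325  0.12273709 -0.03983095]
```

View pics/s4.png

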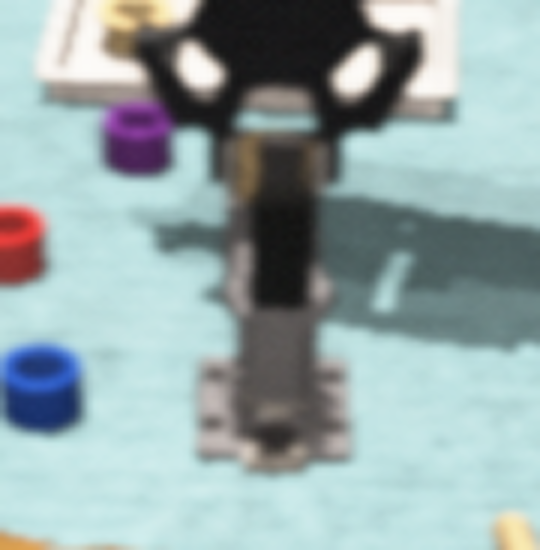

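A steady ~4 N pushes the bush towards +y, so its leading edge is probably brushing the fixed jaw. I'll back off towards the trigger and recheck.

```bash
python3 -m inch '[0.15,0,0,0,0,0,0.3, 0,0,0,0,0,0,0.3, 0,0,0,0,0,0,0.3]'
python3 -c "
from h import *
plan(506,6,15,0.064+1.571)
print(bot.get_obs()['wrist_torque'])"
```

```text
clock: 6.87
eef_pos: [508.2, 9.6, 31.8]
eef_rot: [[-0.064, 0.998, 0.002], [0.998, 0.064, -0.001], [-0.002, 0.002, -1.0]]
contact_force: [0.5, -0.1, -1.3]
width: 0.406
t 6.87 p [508.2   9.6  31.8] w 0.406 F [ 0.5 -0.1 -1.3]
turn units [0.02 0.02 0.  ] shift cur [-0.12 -0.08  0.56] shift after turn [-0.12 -0.08  0.56]
[-0.0226866   0.04114665  0.04078783]
```

View pics/t4.png

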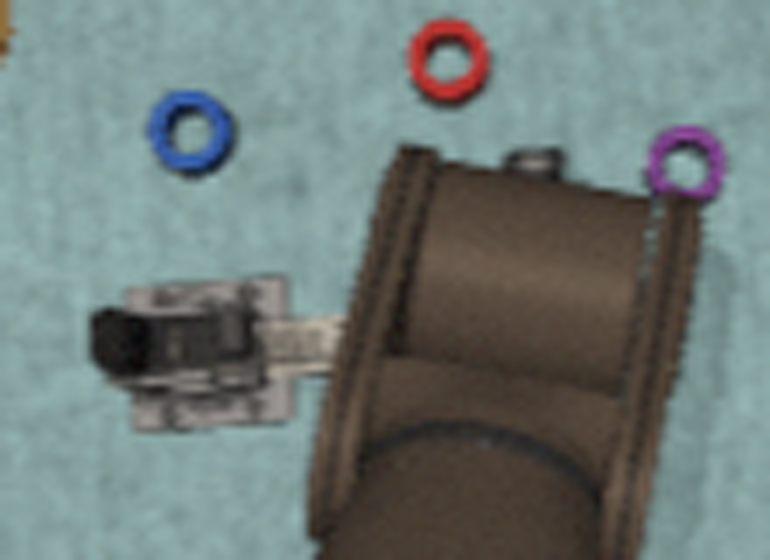

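Force is gone and the clamp hasn't moved. y≈10 is roughly 5–10 mm short of the seat, so I'll lower here.

```bash
python3 -m inch '[0,-0.06,0.2,0,0,0,0.3, 0,0,0.2,0,0,0,0.3, 0,0,0.1,0,0,0,0.3, 0,0,0,0,0,0,0.3, 0,0,0,0,0,0,0.3]'
python3 -c "
from h import *
plan(506,9.6,15,0.064+1.571)"
```

```text
clock: 7.28
eef_pos: [505.0, 10.0, 15.4]
eef_rot: [[-0.064, 0.998, -0.001], [0.998, 0.064, 0.0], [0.0, -0.001, -1.0]]
contact_force: [1.0, -0.7, -1.3]
width: 0.41
t 7.28 p [505.   10.   15.4] w 0.41 F [ 1.  -0.7 -1.3]
turn units [-0.01 -0.   -0.  ] shift cur [-0.02  0.03  0.01] shift after turn [-0.02  0.03  0.01]
```

```bash
python3 -m inch '[0,0.03,0.04,0,0,0,0.3, 0,0,0,0,0,0,0.3, 0,0,0,0,0,0,0.3]'
```

```text
clock: 7.53
eef_pos: [506.5, 10.1, 14.8]
eef_rot: [[-0.064, 0.998, 0.0], [0.998, 0.064, -0.0], [-0.0, 0.0, -1.0]]
contact_force: [-0.2, -0.2, -1.1]
width: 0.408
```

```bash
python3 -m inch '[0,0,0.04,0,0,0,0.3, 0,0,0,0,0,0,0.3, 0,0,0,0,0,0,0.3]'
```

```text
clock: 7.78
eef_pos: [506.4, 10.1, 13.6]
eef_rot: [[-0.064, 0.998, 0.0], [0.998, 0.064, -0.0], [-0.0, 0.0, -1.0]]
contact_force: [0.0, -0.0, -1.1]
width: 0.408
```

```bash
python3 -m inch '[0,0,0.04,0,0,0,0.3, 0,0,0,0,0,0,0.3, 0,0,0,0,0,0,0.3]'; python3 -m inch '[0,0,0.04,0,0,0,0.3, 0,0,0,0,0,0,0.3, 0,0,0,0,0,0,0.3]'
```

```text
clock: 8.03
eef_pos: [506.5, 10.0, 13.2]
eef_rot: [[-0.064, 0.998, -0.0], [0.998, 0.064, -0.0], [-0.0, -0.0, -1.0]]
contact_force: [-3.2, -0.1, 4.8]
width: 0.404
clock: 8.28
eef_pos: [506.6, 10.0, 13.0]
eef_rot: [[-0.064, 0.998, -0.001], [0.998, 0.064, -0.0], [-0.0, -0.001, -1.0]]
contact_force: [-5.9, -0.4, 12.4]
width: 0.407
```

Contact with the bed. I'll ease off, release and rise.

```bash
python3 -m inch '[0,0,-0.04,0,0,0,0.4, 0,0,0,0,0,0,0.48, 0,0,0,0,0,0,0.55, 0,0,0,0,0,0,0.6, 0,0,0,0,0,0,0.6, 0,0,-0.5,0,0,0,0.6, 0,0,-1,0,0,0,0.6, 0,0,-1,0,0,0,0.8]'
python3 -m inch '[0,0,-1,0,0,0,1, 0,0,-1,0,0,0,1, 0,0,-1,0,0,0,1, 0,0,-0.8,0,0,0,1, 0,0,0,0,0,0,1]'
python3 -c "
from h import *
plan(494,150,215,0.064)
cv2.imwrite('pics/s5.png',cv2.resize(bot.camera('side')[150:290,200:330],None,fx=4,fy=4,interpolation=2)[:,:,::-1])"
```

```text
clock: 8.95
eef_pos: [504.8, 10.4, 86.5]
eef_rot: [[-0.064, 0.998, -0.004], [0.998, 0.064, 0.001], [0.001, -0.004, -1.0]]
contact_force: [1.8, -0.3, 1.4]
width: 0.725
clock: 9.37
eef_pos: [509.6, 9.6, 207.7]
eef_rot: [[-0.064, 0.998, 0.011], [0.998, 0.064, -0.002], [-0.003, 0.011, -1.0]]
contact_force: [0.5, -0.7, 0.9]
width: 1.003
t 9.37 p [509.6   9.6 207.7] w 1.003 F [ 0.5 -0.7  0.9]
turn units [ 0.1  -0.06 15.  ] shift cur [ 4.7  -0.22 -0.26] shift after turn [-0.22 -4.7  -0.24]
```

View pics/s5.png

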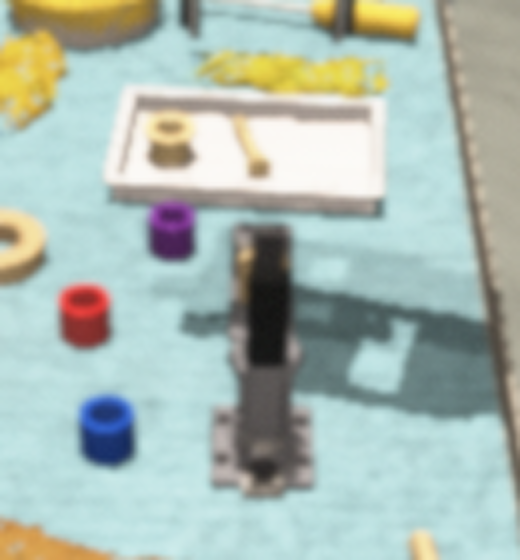

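The bush stands on the bed (visible beside the handle at crop (243,265)). Next I go above the trigger and turn the gripper back a quarter turn.

```bash
python3 -m inch '[0.9,-0.09,-0.1,0,0,0,1, 1,-0.09,-0.1,0,0,0,1, 1,-0.09,0,0,0,0,1, 1,-0.09,0,0,0,0,1, 0.8,0,0,0,0,1,1, 0,0,0,0,0,1,1, 0,0,0,0,0,1,1, 0,0,0,0,0,1,1]'
python3 -m inch '[0,0,0,0,0,1,1, 0,0,0,0,0,1,1, 0,0,0,0,0,1,1, 0,0,0,0,0,1,1, 0,0,0,0,0,1,1, 0,0,0,0,0,1,1, 0,0,0,0,0,1,1, 0,0,0,0,0,1,1]'
python3 -m inch '[0,0,0,0,0,1,1, 0,0,0,0,0,1,1, 0,0,0,0,0,1,1, 0,0,0,0,0,0,1, 0,0,0,0,0,0,1]'
python3 -c "
from h import *
plan(496,151,104,0.064)
t=bot.camera('top'); cv2.imwrite('pics/t6full.png',t[:,:,::-1])
cv2.imwrite('pics/t6.png',cv2.resize(t[170:240,160:270],None,fx=7,fy=7,interpolation=2)[:,:,::-1])
cv2.imwrite('pics/s6.png',cv2.resize(bot.camera('side')[150:290,200:330],None,fx=4,fy=4,interpolation=2)[:,:,::-1])"
```

```text
clock: 10.08
eef_pos: [485.3, 150.7, 204.9]
eef_rot: [[0.351, 0.936, -0.004], [0.936, -0.351, -0.0], [-0.002, -0.003, -1.0]]
contact_force: [-0.0, 0.2, 0.0]
width: 1.0
clock: 10.75
eef_pos: [485.4, 150.0, 204.9]
eef_rot: [[0.931, 0.364, -0.004], [0.364, -0.931, -0.0], [-0.004, -0.001, -1.0]]
contact_force: [-0.5, 0.2, 0.1]
width: 1.003
clock: 11.17
eef_pos: [485.7, 150.0, 205.6]
eef_rot: [[0.998, 0.066, -0.003], [0.066, -0.998, -0.0], [-0.003, 0.0, -1.0]]
contact_force: [-0.6, -0.2, -0.2]
width: 1.003
t 11.17 p [485.7 150.  205.6] w 1.003 F [-0.6 -0.2 -0.2]
turn units [0.   0.03 0.02] shift cur [ 0.35 -0.01  3.39] shift after turn [ 0.34 -0.01  3.39]
```

View pics/t6.png

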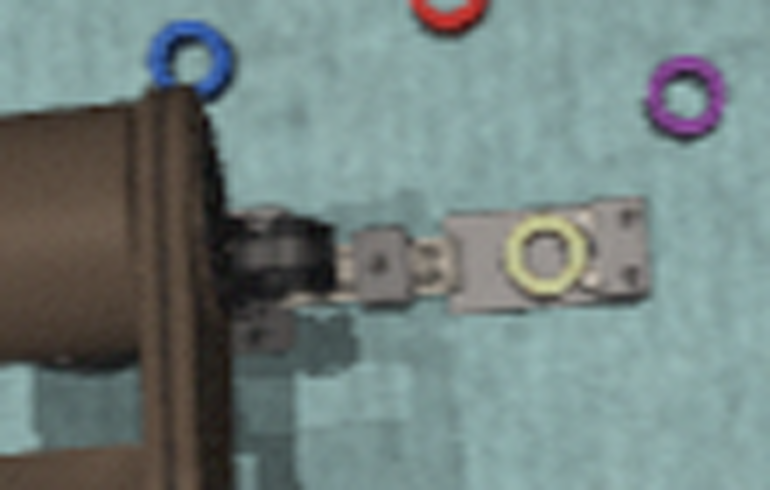

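View pics/s6.png

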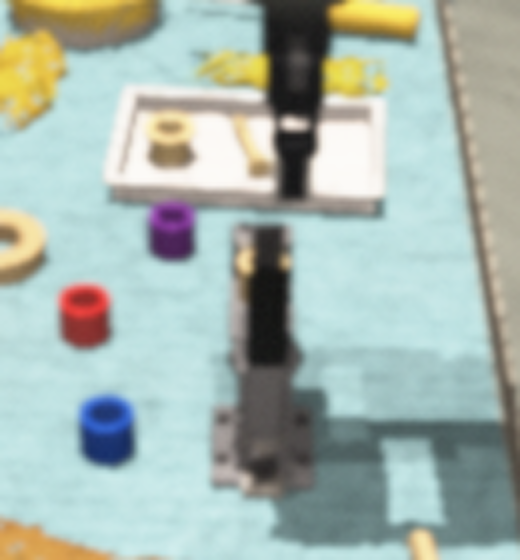

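Top view: bush upright on the bed at crop (546,254), just short of the V, with the moving jaw at (382,265). Now I'll shift over the handle and trigger and descend.

```bash
python3 -m inch '[0.35,0,0,0,0,0,1, 0,0,0.5,0,0,0,1, 0,0,0.6,0,0,0,1, 0,0,0.4,0,0,0,1, 0,0,0,0,0,0,1, 0,0,0,0,0,0,1]'
python3 -c "
from h import *
plan(496,151,104,0.064)
cv2.imwrite('pics/s7.png',cv2.resize(bot.camera('side')[170:290,210:320],None,fx=5,fy=5,interpolation=2)[:,:,::-1])"
```

```text
clock: 11.77
eef_pos: [496.7, 150.7, 161.5]
eef_rot: [[0.998, 0.064, -0.002], [0.064, -0.998, -0.0], [-0.002, 0.0, -1.0]]
contact_force: [0.3, -0.6, 0.1]
width: 1.0
t 11.77 p [496.7 150.7 161.5] w 1.0 F [ 0.3 -0.6  0.1]
turn units [0.   0.02 0.  ] shift cur [-0.02 -0.01  1.92] shift after turn [-0.02 -0.01  1.92]
```

View pics/s7.png

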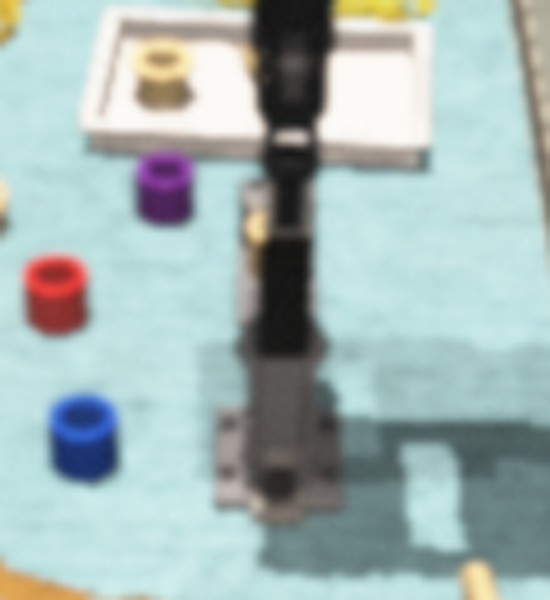

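```bash
python3 -m inch '[0.04,0,0.4,0,0,0,1, 0,0,0.5,0,0,0,1, 0,0,0.5,0,0,0,1, 0,0,0.4,0,0,0,1, 0,0,0.1,0,0,0,1, 0,0,0,0,0,0,1, 0,0,0,0,0,0,1]'
python3 -c "
from h import *
plan(496,151,104,0.064)
t=bot.camera('top'); cv2.imwrite('pics/t8.png',cv2.resize(t[170:240,160:270],None,fx=7,fy=7,interpolation=2)[:,:,::-1]); cv2.imwrite('pics/t8full.png',t[:,:,::-1])"
```

```text
clock: 12.4
eef_pos: [498.6, 150.9, 105.7]
eef_rot: [[0.998, 0.064, 0.001], [0.064, -0.998, 0.0], [0.001, -0.0, -1.0]]
contact_force: [-0.4, -0.4, 0.5]
width: 0.998
t 12.4 p [498.6 150.9 105.7] w 0.998 F [-0.4 -0.4  0.5]
turn units [-0.   -0.01 -0.  ] shift cur [-0.09 -0.01  0.06] shift after turn [-0.09 -0.01  0.06]
```

View pics/t8.png

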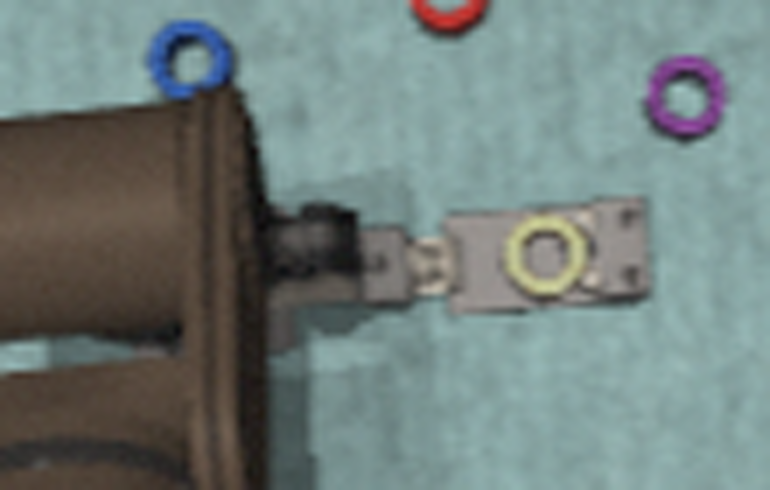

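```bash
python3 -m inch '[-0.08,0,0,0,0,0,0.9, 0,0,0,0,0,0,0.75, 0,0,0,0,0,0,0.65, 0,0,0,0,0,0,0.55, 0,0,0,0,0,0,0.48, 0,0,0,0,0,0,0.48, 0,0,0,0,0,0,0.48, 0,0,0,0,0,0,0.48]' 30
cat >> h.py <<'E'
def shot(k):
    plan(496,151,104,0.064)
    t=bot.camera('top'); cv2.imwrite(f'pics/{k}full.png',t[:,:,::-1])
    cv2.imwrite(f'pics/{k}.png',cv2.resize(t[185:225,200:260],None,fx=12,fy=12,interpolation=2)[:,:,::-1])
E
python3 -c "
from h import *
shot('t9')"
```

```text
clock: 13.12
eef_pos: [499.5, 155.4, 111.5]
eef_rot: [[0.998, 0.061, 0.01], [0.061, -0.998, 0.01], [0.011, -0.009, -1.0]]
contact_force: [-2.7, 15.1, 15.8]
width: 0.491
t 13.12 p [499.5 155.4 111.5] w 0.491 F [-2.7 15.1 15.8]
turn units [-0.09 -0.1  -0.02] shift cur [-0.13  0.14  0.25] shift after turn [-0.12  0.14  0.25]
```

View pics/t9.png

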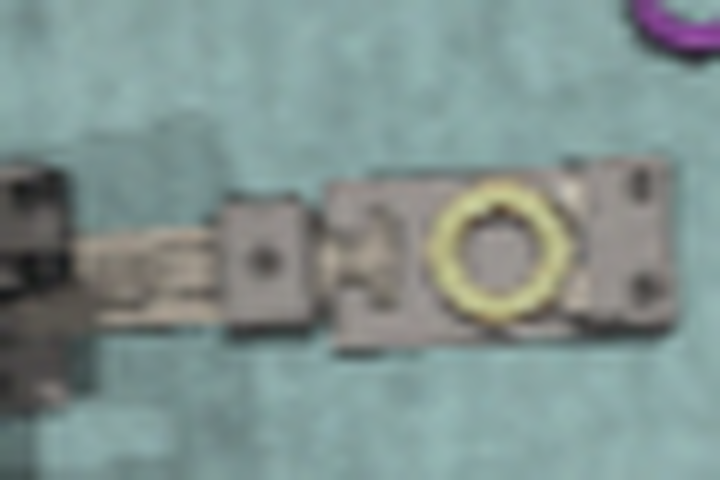

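The squeeze works: the jaw rod moved and the trigger is at its stop (opening 0.491 ≈ 43 mm). The clamp slid about 10 mm towards the fixed-jaw end because the gripper stayed centred. From now on I'll shift the tool with the handle while closing, and lift it a bit to follow the pad swing.

```bash
python3 -m inch '[0,0.1,0,0,0,0,0.6, 0,0.1,0,0,0,0,0.75, 0,0,0,0,0,0,0.9, 0,0,0,0,0,0,1, 0,0,0,0,0,0,1]'
python3 -c "
from h import *
shot('t10')"
```

```text
clock: 13.58
eef_pos: [495.7, 144.4, 104.8]
eef_rot: [[0.998, 0.063, -0.001], [0.063, -0.998, -0.0], [-0.001, 0.0, -1.0]]
contact_force: [0.5, -0.5, 0.6]
width: 1.002
t 13.58 p [495.7 144.4 104.8] w 1.002 F [ 0.5 -0.5  0.6]
turn units [ 0.    0.01 -0.01] shift cur [ 0.03 -0.22  0.03] shift after turn [ 0.03 -0.22  0.03]
```

View pics/t10.png

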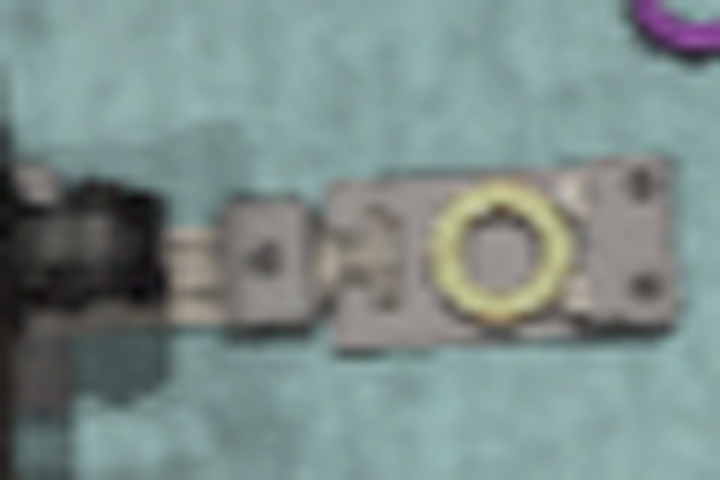

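```bash
python3 -m inch '[0,0,0,0,0,0,0.85, 0,0,0,0,0,0,0.76, 0,-0.08,-0.05,0,0,0,0.68, 0,-0.08,-0.05,0,0,0,0.6, 0,-0.08,-0.05,0,0,0,0.54, 0,-0.06,-0.05,0,0,0,0.48, 0,0,0,0,0,0,0.48, 0,0,0,0,0,0,0.48]'
python3 -c "
from h import *
shot('t11')"
```

```text
clock: 14.3
eef_pos: [495.3, 153.7, 111.1]
eef_rot: [[0.998, 0.065, -0.001], [0.065, -0.998, -0.001], [-0.001, 0.001, -1.0]]
contact_force: [-1.4, 0.3, 0.4]
width: 0.483
t 14.3 p [495.3 153.7 111.1] w 0.483 F [-1.4  0.3  0.4]
turn units [0.01 0.01 0.01] shift cur [0.02 0.09 0.24] shift after turn [0.02 0.09 0.24]
```

View pics/t11.png

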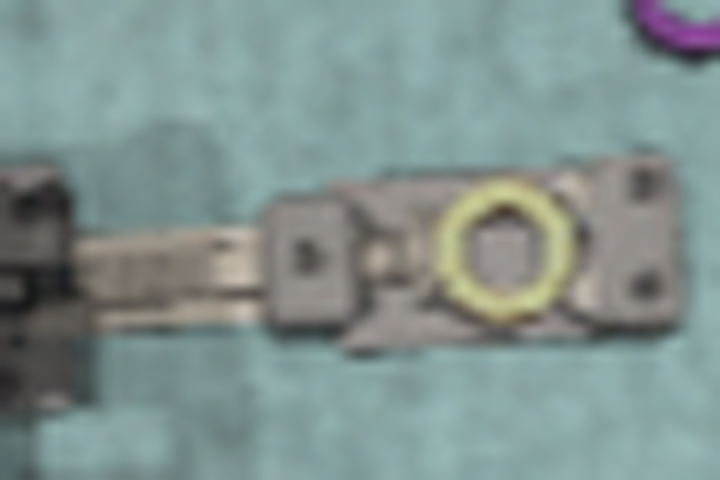

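Forces near zero and the clamp barely moved. The jaw advanced ~11 mm and the pad is almost on the bush, which is ~10 mm short of home. One more full squeeze is safe: it should bring the jaw to about 44 mm, and the limit is 56.

```bash
python3 -m inch '[0,0.1,0.06,0,0,0,0.6, 0,0.1,0.07,0,0,0,0.72, 0,0.1,0.07,0,0,0,0.85, 0,0,0,0,0,0,1, 0,0,0,0,0,0,1, 0,0,0,0,0,0,1]'
python3 -c "
from h import *
shot('t12')"
python3 -m inch '[0,0,0,0,0,0,0.85, 0,0,0,0,0,0,0.76, 0,-0.08,-0.05,0,0,0,0.68, 0,-0.08,-0.05,0,0,0,0.6, 0,-0.08,-0.05,0,0,0,0.54, 0,-0.06,-0.05,0,0,0,0.48, 0,0,0,0,0,0,0.48, 0,0,0,0,0,0,0.48]'
python3 -c "
from h import *
shot('t13')"
```

```text
clock: 14.85
eef_pos: [496.4, 144.8, 105.5]
eef_rot: [[0.998, 0.063, 0.0], [0.063, -0.998, 0.001], [0.0, -0.001, -1.0]]
contact_force: [-0.2, -0.4, 0.1]
width: 0.999
t 14.85 p [496.4 144.8 105.5] w 0.999 F [-0.2 -0.4  0.1]
turn units [-0.   -0.   -0.01] shift cur [-0.   -0.21  0.05] shift after turn [-0.   -0.21  0.05]
clock: 15.57
eef_pos: [495.6, 153.9, 111.5]
eef_rot: [[0.998, 0.065, 0.0], [0.065, -0.998, -0.001], [0.0, 0.001, -1.0]]
contact_force: [-1.0, -0.3, 2.2]
width: 0.488
t 15.57 p [495.6 153.9 111.5] w 0.488 F [-1.  -0.3  2.2]
turn units [ 0.01 -0.    0.01] shift cur [0.01 0.1  0.25] shift after turn [0.01 0.1  0.25]
```

View pics/t13.png

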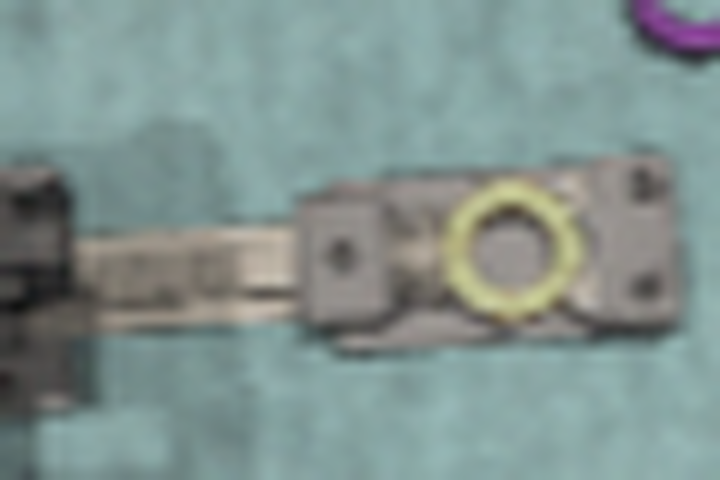

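View pics/t12.png

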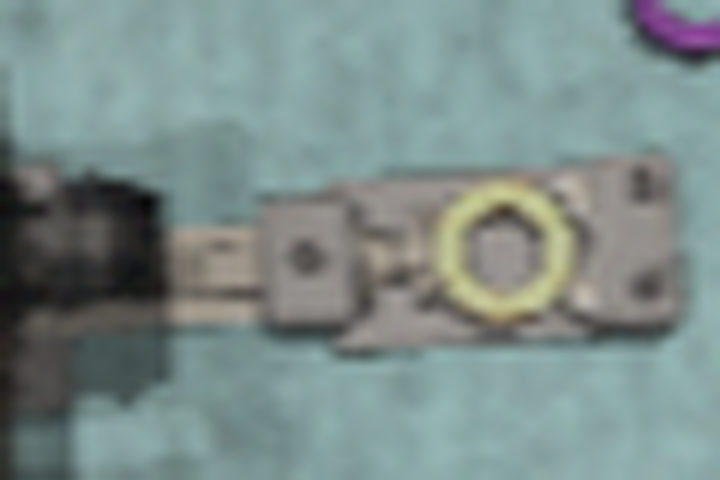

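The bush moved only slightly. I'll measure with subpixel tracking between frames (fixed jaw, moving jaw, bush).

```bash
cat >> h.py <<'E'
def bushc(im):
    c=cv2.resize(im[185:225,225:262],None,fx=8,fy=8,interpolation=cv2.INTER_CUBIC)
    m=cv2.inRange(cv2.cvtColor(c,cv2.COLOR_BGR2HSV),(18,60,120),(38,255,255))
    cs,_=cv2.findContours(m,cv2.RETR_EXTERNAL,cv2.CHAIN_APPROX_NONE); k=max(cs,key=cv2.contourArea)
    e=cv2.fitEllipse(cv2.convexHull(k)); return (e[0][0]+.5)/8-.5+225,(e[0][1]+.5)/8-.5+185,np.array(e[1])/8
def track(a,b,box,guess):
    # shift of patch box(x0,y0,w,h) from a to b
    f=8;x0,y0,w,h=box
    A=cv2.resize(cv2.cvtColor(a,6),None,fx=f,fy=f,interpolation=cv2.INTER_CUBIC);B=cv2.resize(cv2.cvtColor(b,6),None,fx=f,fy=f,interpolation=cv2.INTER_CUBIC)
    T=A[y0*f:(y0+h)*f,x0*f:(x0+w)*f]; gx=x0+int(round(guess)); m=3
    S=B[(y0-2)*f:(y0+h+2)*f,(gx-m)*f:(gx+w+m)*f]
    r=cv2.matchTemplate(S,T,cv2.TM_CCOEFF_NORMED); _,v,_,l=cv2.minMaxLoc(r)
    return l[0]/f+gx-m-x0,l[1]/f-2,v
def rep(names,ref='t10'):
    a=cv2.imread(f'pics/{ref}full.png')
    for n,g in names:
        b=cv2.imread(f'pics/{n}full.png')
        fj=track(a,b,(250,197,9,18),0); mj=track(a,b,(219,199,9,16),g); bx=bushc(b)
        print(n,"fj",np.round(fj,2),"mj",np.round(mj,2),"bush",np.round(bx[0],2),np.round(bx[1],2),bx[2].round(1),
          "mj adv mm",round((mj[0]-fj[0])/.325,1),"bush rel mm",round((bx[0]-fj[0]-bushc(a)[0])/.325,1))
E
python3 -c "
from h import *
rep([('t9',0),('t10',0),('t11',4),('t12',4),('t13',7)])
rep([('t8',-3)])"
```

```text
t9 fj [0.   0.   0.98] mj [-0.12  0.    0.94] bush 241.17 205.59 [11.  11.8] mj adv mm -0.4 bush rel mm -0.7
t10 fj [0. 0. 1.] mj [0. 0. 1.] bush 241.41 205.57 [11.2 11.7] mj adv mm 0.0 bush rel mm 0.0
t11 fj [0.25 0.   0.96] mj [ 3.5  -0.25  0.82] bush 241.51 205.4 [11.2 11.8] mj adv mm 10.0 bush rel mm -0.5
t12 fj [0.12 0.   0.96] mj [ 3.38 -0.25  0.81] bush 241.32 203.07 [ 6.5 10.7] mj adv mm 10.0 bush rel mm -0.7
t13 fj [0.12 0.   0.96] mj [ 6.38 -0.5   0.79] bush 242.11 205.46 [11.1 11.5] mj adv mm 19.2 bush rel mm 1.8
t8 fj [-3.    0.12  0.87] mj [-6.    0.88  0.48] bush 237.21 204.96 [ 8.9 11.6] mj adv mm -9.2 bush rel mm -3.7
```

Since the previous squeeze the bush moved ~2 mm while the moving jaw advanced ~9–10 mm. That suggests the bush is home and the pad is already 6–7 mm in. I'll look closely at the pad, sleeve and groove.

Run:
```python
from h import *
rows=[]
for n,x in (('t10',224),('t11',227),('t13',230)):
    a=cv2.imread(f'pics/{n}full.png')[196:216,x:x+24]
    rows.append(cv2.resize(a,None,fx=25,fy=9.5,interpolation=cv2.INTER_CUBIC))
cv2.imwrite('pics/cmp.png',np.vstack(rows))
for n in ('t10','t11','t13'):
    g=cv2.imread(f'pics/{n}full.png').astype(int)
    print(n); 
    print(' '.join(f'{c:4d}' for c in range(222,246)))
    for r in range(202,211): print(r,' '.join(f'{int(g[r,c].mean()):4d}' for c in range(222,246)))
```

```text
t10
 222  223  224  225  226  227  228  229  230  231  232  233  234  235  236  237  238  239  240  241  242  243  244  245
202  131  138  136  115  107  137  145  145  128  109  129  144  146  144  137  158  177  175  144   81  107  153  174  166
203  139  142  141  107   85  126  146  142  137  126  108  124  148  145  166  175  149   98   87   99   97   81  140  176
204  137  139  139  110   93  108  110  120  129  139  126  130  146  141  158  176  137  121  146  148  147  129  101  147
205   95  125  141  112  111  137  114  120  136  144  136  131  148  147  163  159  134  136  148  150  150  147  119  139
206   83  116  142  117  123  156  139  141  147  142  141  130  144  129  149  164  139  137  148  146  148  149  124  143
207   87  119  142  119  134  158  122  108  118  127  116  122  145  123  147  176  155  135  145  147  148  149  140  158
208  130  142  144  127  125  131  110  102  107  127  126  129  144  125  144  174  163  146  147  148  148  138  154  178
209  143  141  144  127  115  101  121  145  135  125  111  128  146  147  127  147  175  167  156  142  150
[... 1919 characters left out ...]
  143  135  128  136  149  157  150  160  158  141  148  149  148  149  146  117
206  173  174  147  126  130  103   85  106  134  134  132  140  155  164  144  156  160  142  147  147  148  148  146  126
207  177  176  147  124  142  129  104  122  143  138  113  106  125  130  122  156  178  156  137  148  147  151  149  137
208  175  179  148  123  141  141  140  144  141  135  109   93   91  111  116  143  175  173  151  143  147  150  148  162
209   86   92  100  120  140  144  143  143  142  137  106   74   88  101   99   86  143  176  178  168  158  169  180  175
210  175  170  138  119  140  141  142  141  140  137  104   73   89  100   86   91   97  143  177  178  174  172  172  141
```

View pics/cmp.png

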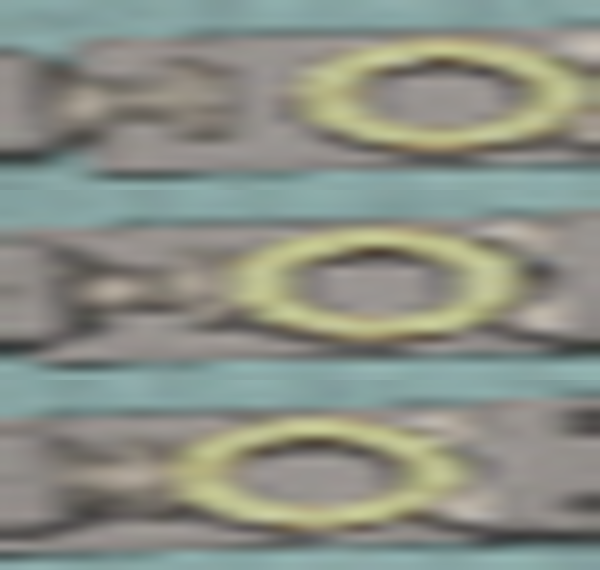

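The edge estimate is coarse (7–10 mm in). I can do better: easing the trigger while the pawl still engages lets the jaw spring back until the pad settles at 2.7 mm, so the retreat measures the compression. I'll ease off in small steps.

```bash
cat >> h.py <<'E'
def meas(k,ref='t13'):
    plan(496,151,104,0.064)
    a=cv2.imread(f'pics/{ref}full.png'); R=[]
    for i in range(3):
        t=np.ascontiguousarray(bot.camera('top')[:,:,::-1]); cv2.imwrite(f'pics/{k}_{i}full.png',t)
        fj=track(a,t,(250,197,9,18),0); mj=track(a,t,(224,199,9,16),0); R.append((mj[0]-fj[0],mj[0],fj[0],bushc(t)[0]-fj[0]))
    cv2.imwrite(f'pics/{k}.png',cv2.resize(t[185:225,200:260],None,fx=12,fy=12,interpolation=2))
    R=np.mean(R,0); print(k,"mj rel mm",(R[0]/.325).round(2),"px",R.round(2))
E
python3 -c "
from h import *
meas('u0')"
python3 -m inch '[0,0.06,0.02,0,0,0,0.53, 0,0,0,0,0,0,0.53, 0,0,0,0,0,0,0.53]'
python3 -c "
from h import *
meas('u1')"
python3 -m inch '[0,0.06,0.02,0,0,0,0.57, 0,0,0,0,0,0,0.57, 0,0,0,0,0,0,0.57]'
python3 -c "
from h import *
meas('u2')"
```

```text
t 15.62 p [495.6 153.9 111.5] w 0.488 F [-0.8  0.   2. ]
turn units [ 0.   -0.    0.01] shift cur [0.01 0.1  0.25] shift after turn [0.01 0.1  0.25]
u0 mj rel mm 0.0 px [  0.     0.     0.   242.12]
clock: 16.02
eef_pos: [495.6, 152.6, 110.6]
eef_rot: [[0.998, 0.063, -0.0], [0.063, -0.998, 0.002], [-0.0, -0.002, -1.0]]
contact_force: [-0.8, 2.7, 0.6]
width: 0.532
t 16.02 p [495.6 152.6 110.6] w 0.532 F [-0.8  2.7  0.6]
turn units [-0.02  0.   -0.01] shift cur [0.01 0.05 0.22] shift after turn [0.01 0.05 0.22]
u1 mj rel mm -0.77 px [-2.5000e-01 -3.8000e-01 -1.2000e-01  2.4224e+02]
clock: 16.42
eef_pos: [495.6, 150.8, 110.0]
eef_rot: [[0.998, 0.063, -0.0], [0.063, -0.998, 0.002], [-0.0, -0.002, -1.0]]
contact_force: [0.4, 4.4, 0.1]
width: 0.57
t 16.42 p [495.6 150.8 110. ] w 0.57 F [0.4 4.4 0.1]
turn units [-0.02  0.   -0.01] shift cur [ 0.01 -0.01  0.2 ] shift after turn [ 0.01 -0.01  0.2 ]
u2 mj rel mm -2.31 px [-7.500e-01 -8.800e-01 -1.200e-01  2.419e+02]
```

```bash
python3 -m inch '[0,0.08,0.03,0,0,0,0.6, 0,0,0,0,0,0,0.6, 0,0,0,0,0,0,0.6]'
python3 -c "
from h import *
meas('u3')"
python3 -m inch '[0,0.06,0.03,0,0,0,0.63, 0,0,0,0,0,0,0.63, 0,0,0,0,0,0,0.63]'
python3 -c "
from h import *
meas('u4')"
```

```text
clock: 16.82
eef_pos: [496.0, 148.7, 109.6]
eef_rot: [[0.998, 0.063, 0.0], [0.063, -0.998, 0.003], [0.0, -0.003, -1.0]]
contact_force: [-1.1, 6.7, 2.9]
width: 0.598
t 16.82 p [496.  148.7 109.6] w 0.598 F [-1.1  6.7  2.9]
turn units [-0.03 -0.   -0.01] shift cur [ 0.01 -0.08  0.19] shift after turn [ 0.01 -0.08  0.19]
u3 mj rel mm -2.95 px [-9.600e-01 -8.800e-01  8.000e-02  2.425e+02]
clock: 17.22
eef_pos: [496.3, 147.2, 109.1]
eef_rot: [[0.998, 0.063, 0.0], [0.063, -0.998, 0.003], [0.001, -0.003, -1.0]]
contact_force: [-1.4, 8.1, 3.9]
width: 0.631
t 17.22 p [496.3 147.2 109.1] w 0.631 F [-1.4  8.1  3.9]
turn units [-0.03 -0.01 -0.01] shift cur [-0.   -0.13  0.17] shift after turn [-0.   -0.13  0.17]
u4 mj rel mm -4.23 px [ -1.38  -1.12   0.25 242.24]
```

```bash
python3 -m inch '[0,-0.06,0.03,0,0,0,0.66, 0,0,0,0,0,0,0.66, 0,0,0,0,0,0,0.66]'
python3 -c "
from h import *
meas('u5')"
python3 -m inch '[0,0.03,0.03,0,0,0,0.69, 0,0,0,0,0,0,0.69, 0,0,0,0,0,0,0.69]'
python3 -c "
from h import *
meas('u6')"
```

```text
clock: 17.62
eef_pos: [496.3, 146.5, 107.4]
eef_rot: [[0.998, 0.064, 0.001], [0.064, -0.998, -0.002], [0.0, 0.002, -1.0]]
contact_force: [1.1, -2.4, 2.2]
width: 0.66
t 17.62 p [496.3 146.5 107.4] w 0.66 F [ 1.1 -2.4  2.2]
turn units [ 0.02 -0.    0.  ] shift cur [-0.   -0.15  0.11] shift after turn [-0.   -0.15  0.11]
u5 mj rel mm -4.23 px [ -1.38  -1.12   0.25 242.23]
clock: 18.02
eef_pos: [496.2, 146.6, 106.5]
eef_rot: [[0.998, 0.064, 0.0], [0.064, -0.998, -0.0], [0.0, 0.0, -1.0]]
contact_force: [1.5, -2.8, 1.1]
width: 0.693
t 18.02 p [496.2 146.6 106.5] w 0.693 F [ 1.5 -2.8  1.1]
turn units [ 0. -0. -0.] shift cur [ 0.   -0.15  0.08] shift after turn [ 0.   -0.15  0.08]
u6 mj rel mm -4.23 px [ -1.38  -1.12   0.25 242.25]
```

The retreat stops at 4.2 mm, so at full squeeze the pad was ~2.7+4.2 = 6.9 mm in. Half travel corresponds to an opening of ≈0.535. I'll re-squeeze to that on the same tooth, in two steps.

```bash
python3 -m inch '[0,-0.04,-0.03,0,0,0,0.66, 0,-0.04,-0.03,0,0,0,0.62, 0,-0.04,-0.03,0,0,0,0.58, 0,0,0,0,0,0,0.58, 0,0,0,0,0,0,0.58]'
python3 -c "
from h import *
meas('v1')"
python3 -m inch '[0,-0.05,-0.03,0,0,0,0.555, 0,-0.02,-0.02,0,0,0,0.54, 0,0,0,0,0,0,0.54, 0,0,0,0,0,0,0.54]'
python3 -c "
from h import *
meas('v2')"
```

```text
clock: 18.58
eef_pos: [495.9, 149.5, 109.6]
eef_rot: [[0.998, 0.065, -0.0], [0.065, -0.998, -0.003], [-0.0, 0.003, -1.0]]
contact_force: [0.2, -7.2, 2.1]
width: 0.58
t 18.58 p [495.9 149.5 109.6] w 0.58 F [ 0.2 -7.2  2.1]
turn units [0.03 0.   0.01] shift cur [ 0.01 -0.05  0.19] shift after turn [ 0.01 -0.05  0.19]
v1 mj rel mm -3.08 px [ -1.    -0.75   0.25 242.24]
clock: 19.07
eef_pos: [495.7, 151.8, 111.0]
eef_rot: [[0.998, 0.064, -0.0], [0.064, -0.998, -0.002], [-0.0, 0.002, -1.0]]
contact_force: [0.9, -5.9, 2.6]
width: 0.539
t 19.07 p [495.7 151.8 111. ] w 0.539 F [ 0.9 -5.9  2.6]
turn units [0.02 0.   0.  ] shift cur [0.01 0.03 0.23] shift after turn [0.01 0.03 0.23]
v2 mj rel mm -1.92 px [ -0.62  -0.62   0.   242.13]
```

```bash
python3 -m inch '[0,0.03,0,0,0,0,0.515, 0,0,-0.02,0,0,0,0.515, 0,0,0,0,0,0,0.515, 0,0,0,0,0,0,0.515]'
python3 -c "
from h import *
meas('v3')"
```

```text
clock: 19.55
eef_pos: [495.4, 152.6, 111.2]
eef_rot: [[0.998, 0.064, -0.0], [0.064, -0.998, 0.002], [-0.0, -0.002, -1.0]]
contact_force: [0.1, 3.1, 1.3]
width: 0.517
t 19.55 p [495.4 152.6 111.2] w 0.517 F [0.1 3.1 1.3]
turn units [-0.02  0.   -0.  ] shift cur [0.02 0.06 0.24] shift after turn [0.02 0.06 0.24]
v3 mj rel mm -0.51 px [-1.7000e-01 -2.9000e-01 -1.2000e-01  2.4225e+02]
```

View pics/v3.png

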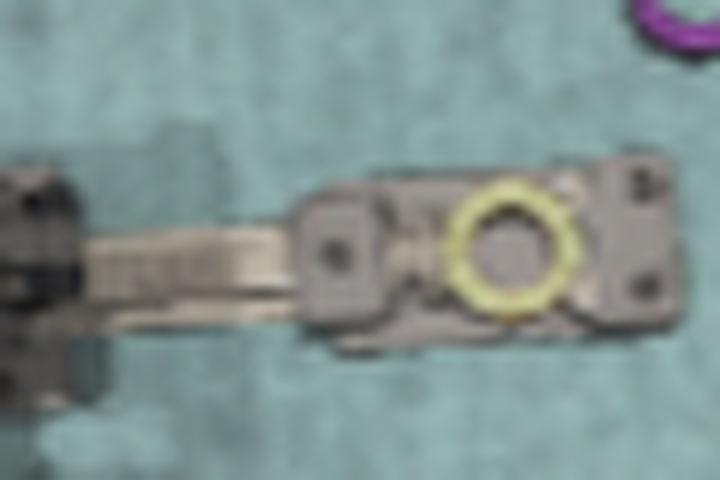

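The pad sits ~6 mm in by the retreat measure (6.4, or 5.8 by interpolating the opening). The bush centre row of 205.5 matches the V axis (205.4 expected). I'll hold briefly, check everything once more, then hand in.

```bash
python3 -m inch '[0,0,0,0,0,0,0.515, 0,0,0,0,0,0,0.515, 0,0,0,0,0,0,0.515, 0,0,0,0,0,0,0.515, 0,0,0,0,0,0,0.515, 0,0,0,0,0,0,0.515]'
python3 -c "
from h import *
meas('v4')
cv2.imwrite('pics/s9.png',cv2.resize(bot.camera('side')[100:300,150:350],None,fx=3,fy=3,interpolation=2)[:,:,::-1])"
```

```text
clock: 20.2
eef_pos: [495.4, 152.6, 111.2]
eef_rot: [[0.998, 0.064, -0.001], [0.064, -0.998, 0.002], [-0.001, -0.002, -1.0]]
contact_force: [-1.0, 4.4, 1.4]
width: 0.515
t 20.2 p [495.4 152.6 111.2] w 0.515 F [-1.   4.4  1.4]
turn units [-0.02  0.01 -0.  ] shift cur [0.02 0.06 0.24] shift after turn [0.02 0.06 0.24]
v4 mj rel mm -0.77 px [-2.5000e-01 -3.8000e-01 -1.2000e-01  2.4222e+02]
```

View pics/s9.png

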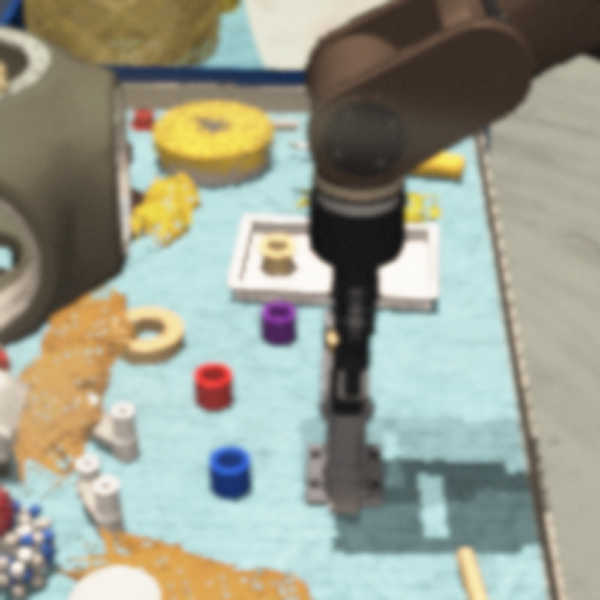

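The hold is steady (pad ≈6.1 mm). In the side view the flanged bush is in place in the tray, and the gripper is on the handle and trigger at (350,370). Handing in.

```bash
python3 -c "
from cell import bot
print(bot.job_done())"
```

```text
the job is handed in; nothing more can be done
None
```

I took the plain bush out of the tray, stood it on the clamp bed just short of the V and let go. Three full squeezes of the trigger then pushed it home. I handed the job in at about 20 s with the trigger still held partly squeezed (opening 0.515).

**Pad travel:** about 6.1 mm into its sleeve on the last check. The image tracking is good to about 0.5 mm, and the figure rests on the stated 2.7 mm rest value. I got it by easing the trigger once and watching the jaw spring back 4.2 mm. That puts the pad at about 6.9 mm at the third full squeeze, short of the 12 mm limit. An earlier, coarser edge estimate of 7–10 mm disagreed, and I did not use it. The groove was too small in the images to confirm half travel directly.

**Bush:** in the last top view it stands in line with the V, and its position relative to the fixed jaw held steady while I eased and re-squeezed.

**Clamp movement:** it slid about 10 mm in the first squeeze because I kept the gripper centred while the trigger closed. After that it moved about 1 mm or less. While lowering the bush I also brushed the fixed jaw with about 4 N; I backed off, and the clamp did not move.

**Everything else:** I touched nothing else. The last side view shows the flanged bush still in place in the tray; the bolt was hidden behind the gripper.

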